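Click the hotplate dial round to the red dot and start it

TASK

On the hotplate beside the turntable, turn the ribbed heat dial clockwise with a fingertip, by friction alone, until its white pointer clicks into the rest position at the red dot, without ever letting it click on past the dot to the last mark. Then press the green start button fully down with a fingertip and let it come back up. Pick nothing up, and leave the pan and the things on the turntable where they are.

Things in the scene. Friction and masses are not known exactly. Their poses are not given: they have to be found in the camera images.
- dial_mount: The heat dial: level aluminium wheel, 96 mm across (too wide to pinch), 20 mm thick, ribbed rim, flat dark top. Origin: centre of its top face, 86 mm above the counter; its underside is 6 mm above the black top. Pushed down it gives up to 5 mm on a spring (1.7 N to start, 7.7 N at full depth) and turns at any depth. Axes: those of the hotplate; they do not turn with the dial.
- dial (a joint): Angle of the dial, rad, growing clockwise from above; a white pointer line on top shows it. Clicks into 4 rest positions: 0, 0.785, 1.571 (red dot), 2.356; stops just outside. Starts at or near one of the first two. Detents of up to 0.042 N m pull it to the nearer rest (dividing points 0.39, 1.18, 1.96). Pointer direction, anticlockwise from the hotplate's x axis, is 1.178 minus this angle.
- red_dot (a point): Red dot, 16 mm across, on the black top at the dial's third rest position, 61 mm from the dial's axis. White dashes at the same distance mark the other three.
- start_button_top (a point): Centre of the top of the green round start button (32 mm in diameter, 82 mm above the counter when up, in a black housing 48 mm across and 12 mm high), beside the dial on the hotplate's near strip, 130 mm to the right of the dial's axis as seen from the controls. It is pressed straight down.
- start_button (a joint): How far the start button is pressed in, in m: 0 when up, 0.006 fully down. A spring (4 N fully down) brings it back.
- hob: The hotplate, fixed to the counter: a pale flat box with a black top, 360 mm deep (its x, from the controls to the pan), 300 mm wide (its y, to the left seen from the controls), 60 mm high. Origin: centre of its underside. The dial is centred 105 mm to -x and 45 mm to +y of the origin; the start button 115 mm to -x and 85 mm to -y.
- pan: Shallow open steel pan on the hotplate, 140 mm across, 32 mm high, loose; its nearest edge is about 75 mm beyond the dial's rim. Origin: centre of its underside. To be left alone.
- turntable: Round wooden turntable, 300 mm across, 32 mm high, beside the hotplate on its left or right; fixed. Origin: centre of its underside.
- canister: Cream ceramic canister with closed lid, 84 mm across, 105 mm high, loose on the turntable. Origin: centre of its underside. To be left alone.
- funnel: Yellow plastic funnel standing mouth down, 80 mm across, 85 mm high, loose on the turntable. Origin: centre of its underside. To be left alone.
- separator: Flat aluminium cooker separator disc, 90 mm across, 4 mm thick, loose on the turntable. Origin: centre of its underside. To be left alone.
- gasket: Grey gasket ring, 98 mm across, 80 mm hole, 7 mm thick, loose on the turntable. Origin: centre of its underside. To be left alone.
- whistle: Small steel cooker whistle (weight), 32 mm across, 49 mm high, loose on the turntable. Origin: centre of its underside. To be left alone.

How it is judged:
On the way, in this order (a step that is already met when the one before it is completed fails the run):
1. the dial rests at the red dot, let go (value of joint dial between 1.4508 and 1.6908 rad and velocity of joint dial between -0.05 and 0.05 rad/s and contact force between anything else and dial_mount below 0.1 N), for 0.2 s.
2. the start button is pressed fully down by the fingers (value of joint start_button above 0.0048 m and contact force between the fingers and hob above 0.5 N), for 0.05 s.
At the end, for the whole second after the job is handed in: The dial rests at the red dot (1.571 rad, within 0.12 rad), the start button is back up (less than 1.5 mm in), and the pan, canister, funnel, separator, gasket and whistle are within 15 mm of where they started (value of joint dial between 1.4508 and 1.6908 rad and value of joint start_button below 0.0015 m and velocity of joint dial between -0.05 and 0.05 rad/s and distance of each of pan, canister, funnel, separator, gasket, whistle from where it was at the start of the episode below 0.015 m); the robot touches nothing.
It fails at once if the dial was turned past the red dot over the next click (value of joint dial above 2 rad).
It fails at once if a bystander was lifted, carried or pushed more than 15 mm (distance of any of pan, canister, funnel, separator, gasket, whistle from where it was at the start of the episode above 0.015 m).
It also fails if it takes over 42 s, if anything falls off the work surface, if the arm or the gripper's body presses on something with over 40 N, if the wrist force passes 120 N, or if a joint passes its speed limit or range.

ROBOT

A 7-joint arm with a two-finger parallel gripper is mounted at the origin on the work surface. World frame = base frame: x ahead of the robot, y to its left, z up, the work surface at z = 0. Lengths are in m, angles in rad, forces in N, time in s.
With the tool pointing down it reaches from about 0.35 to 0.9 m from the base axis. Payload 8.1 kg.
Tool frame: the origin (TCP) lies at the very end of the fingers, on their centre line; the grasp point (between the pads) lies 19 mm behind it; x points along the fingers, y is the direction in which the jaws open and shut, and the axes are right-handed (so a half turn about x gives the same grasp; the last joint's range is limited). The gripper opens to 92 mm and grips with 3 to 60 N. Pads are 19 mm wide; open, the fingers measure 130 mm over their backs; the gripper's body (75 mm by 190 mm) begins 47 mm behind the grasp point.
Start: joints at [-1.379, 0.434, 0.025, 1.573, -0.012, 1.134, -0.075], TCP at [0.182, 0.598, 0.227] pointing down, gripper open.
Joint ranges: [-2.62, 2.62], [-0.44, 2.09], [-1.27, 1.32], [0.08, 2.57], [-1.32, 4.46], [0.12, 2], [-2.74, 2.74]. Speed limits (rad/s): [2.22, 2.22, 3.01, 3.01, 3.14, 3.14, 3.14].

INTERFACE

Orientations are given as a rotation vector (axis times angle).
In Python, from cell import arm gives the robot as it stands.
- The arm moves only by the tool servo_tool, never from a script. Its argument "plan" is a list of rows, each a list of 2 entries, a list of its own where there are three numbers: the shift along the world's x, y, z in cm, then the turn, a rotation vector about the world's x, y, z in degrees. A call has 1 to 12 rows; each row is the pose to reach, as a shift and turn from the pose measured when the call began; what a row does not reach only later rows make up. A row lasts 1/10 s, in which the tool goes at most 50 mm and 8.59 degrees, less where a joint would pass 70% of its speed; a pose out of reach is approached as far as the arm can. A call with a gripper value outside its range is refused whole. "grip" is the opening, from 0 (shut) to 1 (fully open), set as the call begins (left out, the last holds). The fingers move at their own pace and stop on an object; "squeeze" is the grip in N (left out, the last holds). Time passes only in rows, so rows that repeat a pose let the fingers close. It gives the time, the measured TCP pose, the force and the opening at its end, in the units of the state.
- arm.observe(): the state, without advancing time (a new reading comes with each control period).
- arm.get_image(name): name is "scene" or "top"; returns a dict with "frame" (420x560x3 uint8, blue, green, red), "fx", "fy", "cx", "cy" (pixels), "position" and "rotation" of the camera in the world. Camera axes: x right, y down, z forward; pixel columns grow to the right and rows downward; lengths in m; the calibration is good to about 2 mm. A picture is of the moment at which its call begins. There is no depth.
- arm.sign_off(): hands the job in, once; it reports no verdict.
Trained networks look in a picture, given as the dict that the camera call returned (one of the last four; its "shot" number tells which), for a name from the list of things; names that differ only in an ending like _2 or _b are one class to them, and where a whole thing is asked for, a point or a joint stands for the part that bears it (a point fixed in the world has none). Each returns a list of dicts, best first, with "score" (0 to 1); they miss things now and then, are a little off and sometimes report something else, mostly with a low value. They report only what shows in the picture. A call takes as long as a camera call.
- arm.search_frame(picture, query): "at" ([column, row] in pixels, amid what is visible of it).
- arm.trace(picture, query): "pixels" (420x560 bool, what is visible of it) and "at" ([column, row] in pixels, amid what is visible of it).
The state is a dict: "clock": time; "joints": joint angles; "dq": joint speeds; "joint_efforts": joint torques, N m; "position": TCP position; "ee_rot": TCP orientation; "force": force on the tool from outside, world axes, zero at the start; "ft_torque": the same for the moment, N m; "width": opening from 0.0 (shut) to 1.0 (fully open).
Only numpy, scipy, OpenCV 4.12 (cv2) and the standard library are available. Lean on these libraries where they do the work, as an engineer would, in place of code of your own. Each camera call takes 0.05 s, during which the arm holds its last target.

## Working session

There is one attempt and no reset: what is moved stays moved. The work goes in short steps, Python scripts to look and compute and a tool call to move; the robot and the scene stay as the last step left them, time stands still between calls to the robot, and variables do not carry over. Pictures are saved under pics/ and viewed, and the job is handed in when it is done.

Besides the shell and the picture viewer there is one more tool, called after "Call:" as name(argument=value, ...), one argument or row to a line, values as JSON. servo_tool: Moves the arm, as the interface text tells. Its arguments: {"type":"object","properties":{"plan":{"type":"array","items":{"type":"array"}},"grip":{"type":"number"},"squeeze":{"type":"number"}},"required":["plan"]}

```bash
mkdir -p pics; python3 - <<'E'
from cell import arm
import cv2
s=arm.observe(); print({k:(v if not hasattr(v,'round') else v) for k,v in s.items()})
for n in("scene","top"):
    p=arm.get_image(n); cv2.imwrite(f"pics/a_{n}.png",p["frame"]); print(n,p["fx"],p["cx"],p["cy"],p["position"],p["rotation"])
    for q in("dial_mount","red_dot","start_button_top","hob","pan"):
        print(q,[(d["at"],round(d["score"],2)) for d in arm.search_frame(p,q)][:2])
E
```

```text
{'clock': 0.0, 'joints': array([-1.37861299,  0.43522843,  0.02496669,  1.57409966, -0.01158988,
        1.13400374, -0.07511342]), 'dq': array([-1.67179599e-03,  1.90807648e-03,  1.59528104e-03,  7.09945509e-04,
        2.71242564e-04, -2.28560379e-05,  6.03376864e-05]), 'joint_efforts': array([-1.10800152e-04, -6.67864966e+01,  9.84363891e-01, -3.14443731e+01,
       -6.06932212e-02,  4.31277906e-02,  1.77703851e-04]), 'position': array([0.18148782, 0.59752966, 0.22594053]), 'ee_rot': array([ 0.23017661,  1.5584619 , -0.23268507]), 'force': array([-0.34579591,  1.19326819,  0.04198513]), 'ft_torque': array([ 0.04590365,  0.05232382, -0.02103027]), 'width': 0.9991924045004587}
scene 451.9457076334812 275.0596593792527 203.51195029543624 [ 1.08545986 -0.59561843  0.62936319] [-2.11380354 -0.72459627  0.37111615]
dial_mount [([306.7, 140.1], 0.68)]
red_dot [([327.6, 184.2], 0.59), ([226.5, 227.1], 0.21)]
start_button_top [([278.5, 166.0], 0.69)]
hob [([330.1, 186.0], 0.56)]
pan [([376.0, 169.7], 0.85)]
top 396.4473723618348 274.8897272812647 207.74271529225805 [0.50030981 0.01920517 0.90640272] [-2.13589027  2.13448704 -0.19823677]
dial_mount [([157.9, 263.0], 0.58), ([379.2, 227.0], 0.38)]
red_dot [([180.2, 232.1], 0.79), ([346.1, 191.6], 0.31)]
start_button_top [([222.0, 261.6], 0.59)]
hob [([182.1, 228.6], 0.81), ([169.1, 172.8], 0.69)]
pan [([167.3, 172.6], 0.68), ([378.0, 229.4], 0.58)]
```

View pics/a_scene.png

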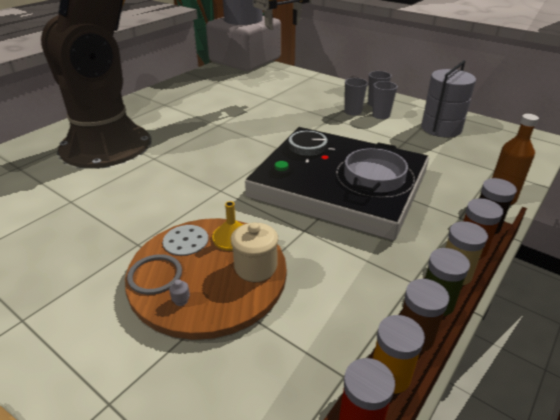

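View pics/a_top.png

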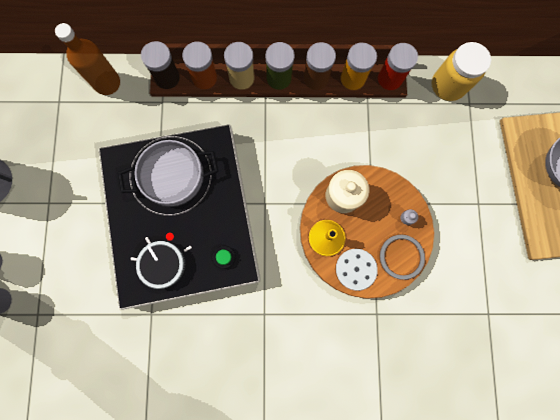

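The hotplate is at left in the top view: dial about (158,263), button (223,257), red dot (170,237). Next I'll zoom in and measure them.

```bash
cat >h.py <<'E'
import numpy as np,cv2
from scipy.spatial.transform import Rotation as R
def rot(p):
    r=np.asarray(p["rotation"]); return r if r.shape==(3,3) else R.from_rotvec(r).as_matrix()
def bp(p,uv,z):
    d=rot(p)@np.array([(uv[0]-p["cx"])/p["fx"],(uv[1]-p["cy"])/p["fy"],1]); c=np.asarray(p["position"]); return c+d*(z-c[2])/d[2]
def proj(p,X):
    q=rot(p).T@(np.asarray(X)-p["position"]); return np.array([p["cx"]+p["fx"]*q[0]/q[2],p["cy"]+p["fy"]*q[1]/q[2]])
def cen(p,mask):
    n,l,st,c=cv2.connectedComponentsWithStats(mask.astype(np.uint8)); return [(c[i].round(1).tolist(),int(st[i,4])) for i in range(1,n) if st[i,4]>5]
def masks(p):
    f=p["frame"].astype(int); b,g,r=f[...,0],f[...,1],f[...,2]
    return (r>150)&(g<60)&(b<60),(g>90)&(r<70)&(b<100)
def crop(p,name,u0,u1,v0,v1,k):
    cv2.imwrite(name,cv2.resize(p["frame"][v0:v1,u0:u1],None,fx=k,fy=k,interpolation=cv2.INTER_CUBIC))
E
python3 - <<'E'
from cell import arm
from h import *
for n in("top","scene"):
    p=arm.get_image(n); r,g=masks(p)
    for c,a in cen(p,r): print(n,"red",c,a,bp(p,c,.060).round(4))
    for c,a in cen(p,g): print(n,"green",c,a,bp(p,c,.082).round(4))
    for q in("dial_mount","start_button_top","pan"):
        for d in arm.trace(p,q)[:1]:
            ys,xs=np.nonzero(d["pixels"]); print(q,d["score"],d["at"],xs.min(),xs.max(),ys.min(),ys.max(),bp(p,d["at"],.082).round(4))
    if n=="top": crop(p,"pics/b_top.png",95,260,120,310,4); crop(p,"pics/b_top.png",100,260,210,310,5)
    else: crop(p,"pics/b_scene.png",250,400,120,200,5)
E
```

```text
top red [169.2, 236.0] 48 [0.5878 0.2356 0.06  ]
top green [222.9, 256.7] 184 [0.5427 0.1175 0.082 ]
dial_mount 0.61 [179.0, 229.9] 99 259 124 309 [0.5983 0.2102 0.082 ]
start_button_top 0.47 [221.6, 261.3] 216 230 250 264 [0.5333 0.12   0.082 ]
pan 0.74 [169.7, 174.1] 118 217 140 206 [0.7181 0.235  0.082 ]
scene red [324.5, 156.8] 12 [0.5887 0.2331 0.06  ]
scene green [281.2, 164.0] 70 [0.5465 0.1132 0.082 ]
dial_mount 0.87 [309.0, 140.5] 289 327 131 155 [0.5338 0.2444 0.082 ]
start_button_top 0.49 [280.0, 165.8] 275 288 161 170 [0.5491 0.1053 0.082 ]
pan 0.66 [307.6, 142.0] 288 327 130 154 [0.5354 0.2359 0.082 ]
```

View pics/b_top.png

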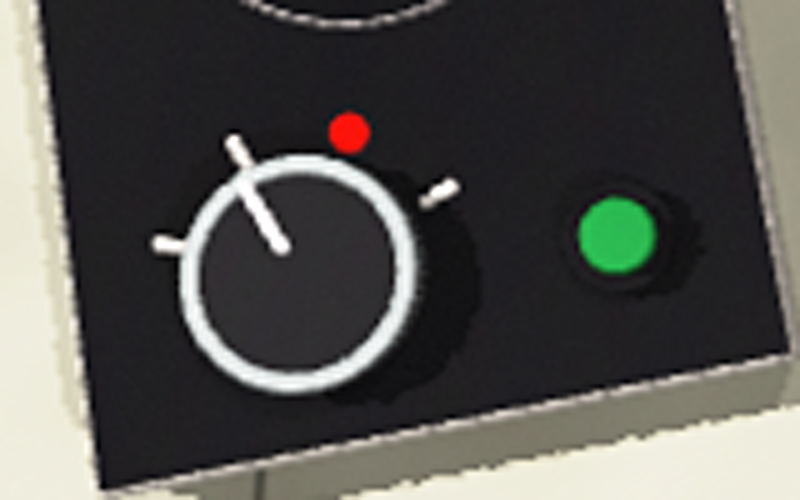

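View pics/b_scene.png

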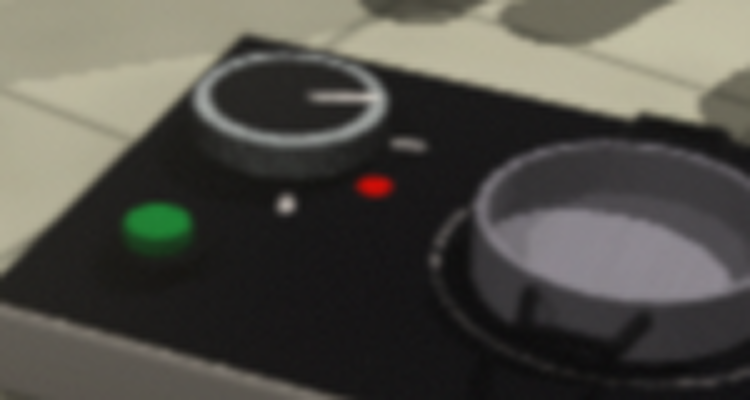

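The pointer sits on the second mark (0.785), so it is one click away from the red dot. Next: a precise dial centre, hotplate yaw and tool axes.

```bash
cat >>h.py <<'E'
from scipy.optimize import least_squares
def dialring(p,guess):
    """fit dial centre by bright ring of top edge (outer radius .048)"""
    u,v=proj(p,guess).astype(int); f=p["frame"]; g=f.min(2).astype(int)
    m=np.zeros_like(g,bool); m[v-32:v+32,u-32:u+32]=True
    ys,xs=np.nonzero(m&(g>150)); W=np.array([bp(p,(x,y),.086)[:2] for x,y in zip(xs,ys)])
    d=np.linalg.norm(W-np.array(guess)[:2],axis=1); W=W[(d>.036)&(d<.053)]
    r=least_squares(lambda q:np.hypot(W[:,0]-q[0],W[:,1]-q[1])-q[2],[guess[0],guess[1],.045],loss="soft_l1",f_scale=.001)
    return r.x,len(W)
def pointer(p,C):
    """pixels of white pointer inside dial -> world direction"""
    f=p["frame"].min(2).astype(int); pts=[]
    u,v=proj(p,[C[0],C[1],.086]).astype(int)
    for y in range(v-30,v+30):
        for x in range(u-30,u+30):
            w=bp(p,(x,y),.086)[:2]-C
            if np.hypot(*w)<.036 and f[y,x]>110: pts.append(w)
    P=np.array(pts); m=P.mean(0); return np.arctan2(m[1],m[0]),m,len(P)
E
python3 - <<'E'
from cell import arm
from h import *
p=arm.get_image("top"); q=arm.get_image("scene")
for im in(p,q):
    x,n=dialring(im,(.53,.246,.086)); print("dial",x.round(4),n)
    a,m,n=pointer(im,x[:2]); print("ptr",a,m.round(4),n)
s=arm.observe(); M=R.from_rotvec(s["ee_rot"]).as_matrix(); print(M.round(3)); print(proj(p,(.53,.246,.086)),proj(q,(.53,.246,.086)))
print(bp(p,(20,290),.1),bp(p,(15,180),.1))
E
```

```text
dial [0.5279 0.2471 0.0444] 488
ptr 0.6057611465726143 [0.0186 0.0129] 44
dial [0.5314 0.2408 0.0434] 11
ptr 0.7274911513034612 [0.0179 0.016 ] 9
[[ 0.     0.291  0.957]
 [ 0.     0.957 -0.291]
 [-1.     0.     0.   ]]
[159.6041937  262.85136686] [308.16217679 138.38838044]
[0.47621294 0.51491071 0.1       ] [0.69993809 0.54993202 0.1       ]
```

Call:
servo_tool(
  plan=[
    [[3,-2.8,0],[0,0,0]],
    [[6.5,-6.2,0],[0,0,0]],
    [[10,-9.5,0],[0,0,0]],
    [[13.5,-12.9,0],[0,0,0]],
    [[17,-16.2,0],[0,0,0]],
    [[20.5,-19.6,0],[0,0,0]],
    [[24,-22.9,0],[0,0,0]],
    [[27.5,-26.3,0],[0,0,0]],
    [[31,-29.6,-1],[0,0,0]],
    [[34.5,-33,-2],[0,0,0]],
    [[37,-35.3,-4],[0,0,0]],
    [[37.8,-36.1,-6],[0,0,0]],
  ],
  grip=0,
  squeeze=20,
)

```text
clock: 2.3
position: [0.5631, 0.2326, 0.1665]
ee_rot: [0.235, 1.555, -0.237]
force: [0.4, 0.9, 0.5]
width: 0.024
```

Call:
servo_tool(
  plan=[
    [[-0.2,0.3,-2.5],[0,0,0]],
    [[-0.35,0.42,-5],[0,0,0]],
    [[-0.35,0.42,-6.5],[0,0,0]],
    [[-0.35,0.42,-7],[0,0,0]],
    [[-0.35,0.42,-7],[0,0,0]],
  ],
)

```text
clock: 2.8
position: [0.5594, 0.2366, 0.0961]
ee_rot: [0.235, 1.556, -0.237]
force: [0.9, 0.2, 0.6]
width: 0.004
```

```bash
python3 - <<'E'
from cell import arm
from h import *
s=arm.observe(); print(s["position"],s["width"],s["force"],s["joints"].round(2))
p=arm.get_image("scene");crop(p,"pics/c_scene.png",220,420,80,220,4)
E
```

```text
[0.5593727  0.23664222 0.09614847] 0.003898149540965828 [0.85599667 0.16291926 0.55382862] [-0.6   0.54  0.16  1.77 -0.11  0.84  0.88]
```

View pics/c_scene.png

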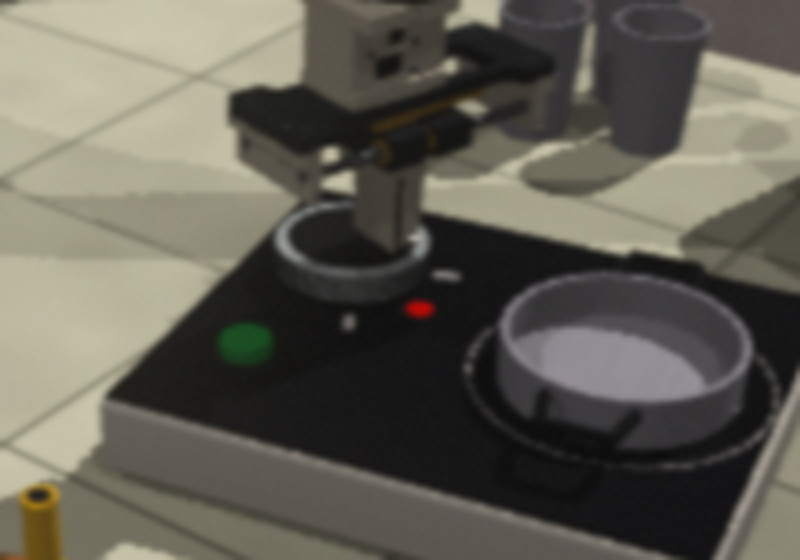

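The closed fingertip is just above the back part of the dial top, around (395,245) in the crop. Pressing about 3.5 mm down.

Call:
servo_tool(
  plan=[
    [[0,0,-0.6],[0,0,0]],
    [[0,0,-0.9],[0,0,0]],
    [[0,0,-1.15],[0,0,0]],
    [[0,0,-1.35],[0,0,0]],
    [[0,0,-1.35],[0,0,0]],
  ],
)

```text
clock: 3.35
position: [0.5601, 0.2371, 0.0837]
ee_rot: [0.236, 1.554, -0.236]
force: [-1.1, 0.5, 4.9]
width: 0.007
```

Call:
servo_tool(
  plan=[
    [[0,0,-0.13],[0,0,0]],
    [[-0.08,-0.22,-0.13],[0,0,-4]],
    [[-0.17,-0.43,-0.13],[0,0,-8]],
    [[-0.28,-0.64,-0.13],[0,0,-12]],
    [[-0.39,-0.84,-0.13],[0,0,-16]],
    [[-0.66,-1.22,-0.13],[0,0,-24]],
    [[-0.82,-1.39,-0.13],[0,0,-28]],
    [[-0.99,-1.55,-0.13],[0,0,-32]],
    [[-1.17,-1.7,-0.13],[0,0,-36]],
    [[-1.36,-1.84,-0.13],[0,0,-40]],
    [[-1.5,-1.93,-0.13],[0,0,-43]],
    [[-1.5,-1.93,-0.13],[0,0,-43]],
  ],
)

```text
clock: 4.55
position: [0.5455, 0.2178, 0.083]
ee_rot: [0.819, 1.407, -0.82]
force: [0.2, -0.1, 5.3]
width: 0.005
```

```bash
python3 - <<'E'
from cell import arm
from h import *
s=arm.observe(); print(s["clock"],s["position"],s["width"],s["force"],R.from_rotvec(s["ee_rot"]).as_matrix()[:,1])
for n in("scene","top"):
    p=arm.get_image(n)
    if n=="scene":crop(p,"pics/d_scene.png",250,400,110,200,5)
    else: crop(p,"pics/d_top.png",100,260,210,310,5)
E
```

```text
4.55 [0.54548558 0.21779134 0.0829985 ] 0.005238322802017145 [ 0.18659833 -0.13595493  5.32861619] [0.86897153 0.49486044 0.00127447]
```

View pics/d_scene.png

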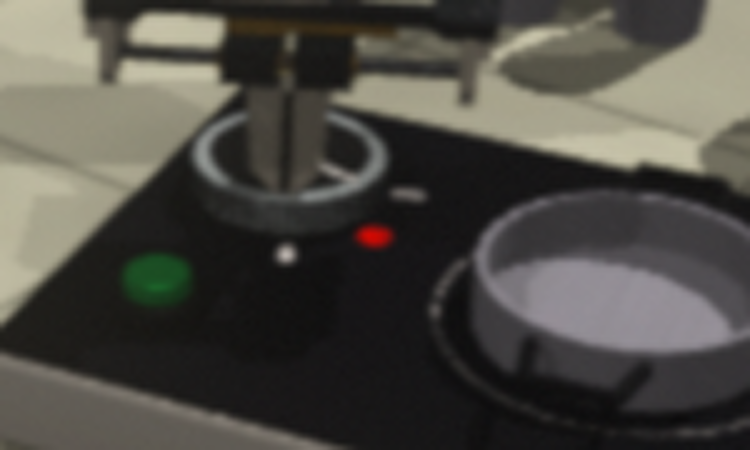

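View pics/d_top.png

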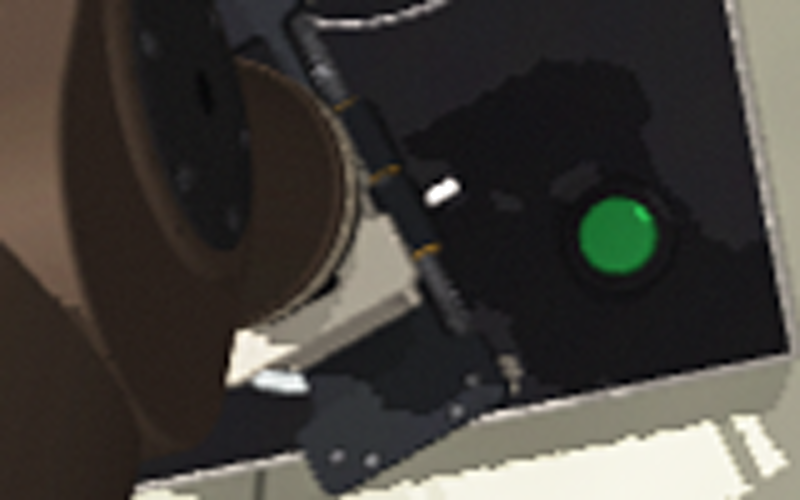

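In the scene crop the pointer shows at (325,165)–(350,180), so it's turned only part of the way. I'll compute its angle.

```bash
python3 - <<'E'
from cell import arm
from h import *
p=arm.get_image("scene")
C=np.array([.5285,.246])
for c in((350,180),(325,165)):
    w=bp(p,(250+c[0]/5,110+c[1]/5),.083)[:2]-C; print(w,1.378-np.arctan2(w[1],w[0]))
# predicted tip pixel for angles
for a in(.785,1.0,1.2,1.4,1.571):
    t=1.378-a; print(a,[((proj(p,[C[0]+r*np.cos(t),C[1]+r*np.sin(t),.083])-[250,110])*5).round().tolist() for r in(.02,.042)])
E
```

```text
[ 0.04346096 -0.00970275] 1.5976502127768912
[ 0.02535869 -0.00464551] 1.5591830101651094
0.785 [[328.0, 148.0], [372.0, 149.0]]
1.0 [[327.0, 152.0], [371.0, 157.0]]
1.2 [[325.0, 155.0], [366.0, 165.0]]
1.4 [[321.0, 159.0], [357.0, 172.0]]
1.571 [[316.0, 161.0], [348.0, 177.0]]
```

That puts the pointer at about 1.57, on the red dot. Lifting straight up, clear of the dial.

Call:
servo_tool(
  plan=[
    [[0,0,0.3],[0,0,0]],
    [[0,0,1],[0,0,0]],
    [[0,0,3],[0,0,0]],
    [[0,-4,5],[0,0,0]],
    [[0,-8,5],[0,0,0]],
    [[0,-10,5],[0,0,0]],
    [[0,-10,5],[0,0,0]],
  ],
)

```text
clock: 5.4
position: [0.5458, 0.1137, 0.1338]
ee_rot: [0.821, 1.404, -0.823]
force: [-0.5, 1.0, 0.4]
width: 0.005
```

```bash
python3 - <<'E'
from cell import arm
from h import *
s=arm.observe(); print(s["clock"],s["position"],s["force"])
C=np.array([.528,.2468])
for n in("scene","top"):
    p=arm.get_image(n)
    a,m,k=pointer(p,C); print(n,"dial",1.378-a,m,k)
    if n=="scene":crop(p,"pics/e_scene.png",250,400,110,200,5)
    else: crop(p,"pics/e_top.png",100,260,210,310,5)
E
```

```text
5.4 [0.54576845 0.11368988 0.13377997] [-0.47562469  1.00484476  0.38229105]
scene dial 1.6414873390600333 [ 0.02397719 -0.00646807] 15h.py:33: RuntimeWarning: Mean of empty slice.
  P=np.array(pts); m=P.mean(0); return np.arctan2(m[1],m[0]),m,len(P)
  ret = ret.dtype.type(ret / rcount)
Traceback (most recent call last):
  File "h.py", line 33, in pointer
    P=np.array(pts); m=P.mean(0); return np.arctan2(m[1],m[0]),m,len(P)
                                                    ~^^^
IndexError: invalid index to scalar variable.
```

View pics/e_scene.png

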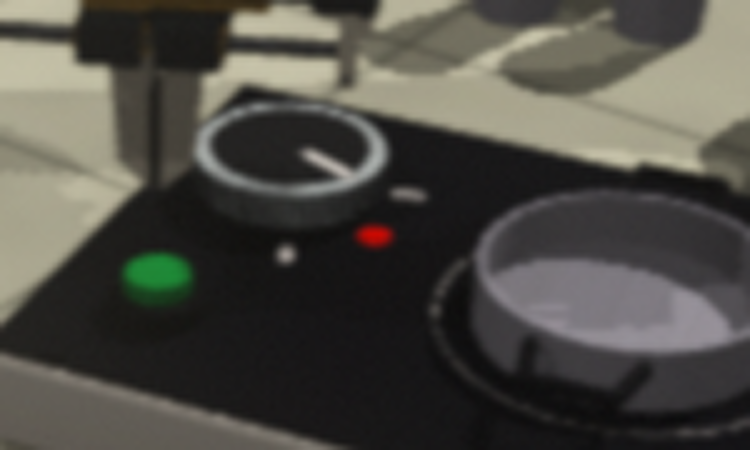

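The pointer sits at the dot's direction in the scene view (tip at crop (350,175)). I'll move aside to confirm this from the top before pressing the button.

Call:
servo_tool(
  plan=[
    [[0,-4,3],[0,0,0]],
    [[0,-8,6],[0,0,0]],
    [[-3,-12,8],[0,0,0]],
    [[-6,-15,9],[0,0,0]],
    [[-8,-15,9],[0,0,0]],
    [[-8,-15,9],[0,0,0]],
  ],
)

```text
clock: 6.1
position: [0.4637, -0.0317, 0.2238]
ee_rot: [0.82, 1.408, -0.818]
force: [1.0, 0.9, -0.2]
width: -0.0
```

```bash
python3 - <<'E'
from cell import arm
from h import *
s=arm.observe(); print(s["clock"],s["position"],s["force"])
p=arm.get_image("top"); crop(p,"pics/f_top.png",100,260,210,310,5)
C=dialring(p,(.528,.2468,.086))[0]; print(C); a,m,k=pointer(p,C[:2]); print("dial",1.378-a,m,k)
r,g=masks(p)
for c,a in cen(p,r): print("red",c,a,bp(p,c,.06))
for c,a in cen(p,g): print("green",c,a,bp(p,c,.082))
E
```

```text
6.1 [ 0.4636621  -0.03172873  0.22381623] [ 0.97161496  0.9414474  -0.16627693]
[0.527695   0.24723205 0.04439164]
dial 1.573719871166317 [ 0.02196913 -0.00435555] 46
red [169.3, 236.2] 51 [0.58732994 0.23537229 0.06      ]
green [222.8, 256.4] 178 [0.54335507 0.11773048 0.082     ]
```

View pics/f_top.png

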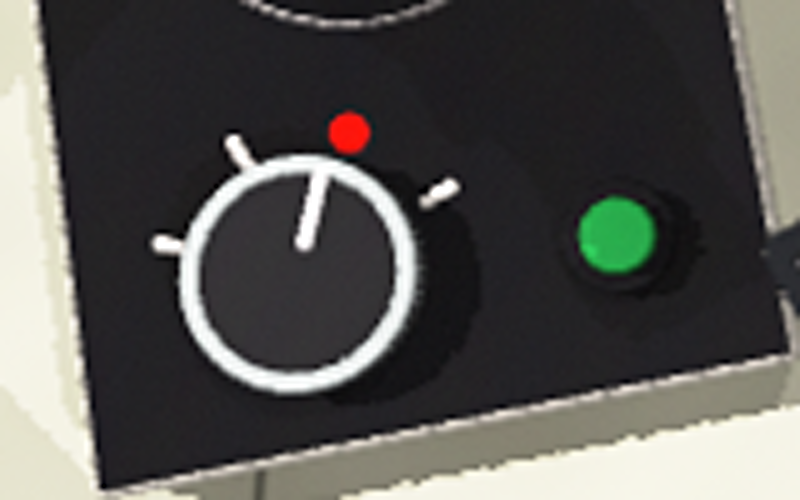

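The top view gives the dial at 1.574, pointing at the dot. Now to the button at about (0.5437, 0.1177).

Call:
servo_tool(
  plan=[
    [[2,4,0],[0,0,0]],
    [[4,8,-2],[0,0,0]],
    [[6,12,-5],[0,0,0]],
    [[8,14.9,-8],[0,0,0]],
    [[8,14.9,-11],[0,0,0]],
    [[8,14.9,-12.4],[0,0,0]],
    [[8,14.9,-12.4],[0,0,0]],
  ],
)

```text
clock: 6.85
position: [0.5441, 0.1199, 0.0968]
ee_rot: [0.814, 1.412, -0.818]
force: [-0.1, 0.5, 0.5]
width: 0.004
```

```bash
python3 - <<'E'
from cell import arm
from h import *
s=arm.observe(); print(s["clock"],s["position"],s["force"])
p=arm.get_image("scene");crop(p,"pics/g_scene.png",250,400,110,200,5)
E
```

```text
6.85 [0.54407097 0.11991613 0.09681148] [-0.067863    0.50764978  0.45759404]
```

View pics/g_scene.png

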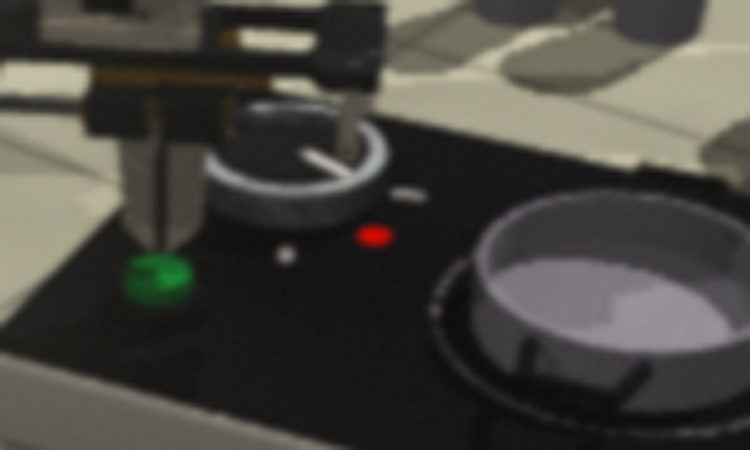

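The fingertip is right over the button ((160,250) in the crop). Pressing, then straight up.

Call:
servo_tool(
  plan=[
    [[0,-0.2,-1],[0,0,0]],
    [[0,-0.2,-1.6],[0,0,0]],
    [[0,-0.2,-2.1],[0,0,0]],
    [[0,-0.2,-2.5],[0,0,0]],
    [[0,-0.2,-2.7],[0,0,0]],
    [[0,-0.2,-2.7],[0,0,0]],
  ],
)

```text
clock: 7.5
position: [0.5457, 0.1179, 0.0754]
ee_rot: [0.819, 1.409, -0.814]
force: [-14.2, -0.8, 46.3]
width: 0.005
```

Call:
servo_tool(
  plan=[
    [[0,0,0.3],[0,0,0]],
    [[0,0,1],[0,0,0]],
    [[0,0,4],[0,0,0]],
    [[-1,-4,8],[0,0,0]],
    [[-3,-8,12],[0,0,0]],
    [[-6,-12,15],[0,0,0]],
    [[-8,-15,15],[0,0,0]],
    [[-8,-15,15],[0,0,0]],
    [[-8,-15,15],[0,0,0]],
  ],
)

```text
clock: 8.4
position: [0.4653, -0.0334, 0.2261]
ee_rot: [0.823, 1.407, -0.815]
force: [0.4, 0.2, -0.1]
width: 0.01
```

```bash
python3 - <<'E'
from cell import arm
from h import *
s=arm.observe(); print(s["clock"],s["position"],s["force"],abs(s["dq"]).max())
p=arm.get_image("top"); cv2.imwrite("pics/i_top.png",p["frame"])
C=dialring(p,(.528,.2468,.086))[0]; a,m,k=pointer(p,C[:2]); print("dial",1.378-a,m,k)
r,g=masks(p)
for c,a in cen(p,g): print("green",c,a)
a=cv2.imread("pics/a_top.png"); d=cv2.absdiff(a,p["frame"]).max(2)
print("changed in pan",(d[135:210,115:220]>60).sum(),"turntable",(d[165:300,300:440]>60).sum())
E
```

```text
8.4 [ 0.46533235 -0.03341988  0.22608191] [ 0.40320696  0.19324395 -0.14487682] 0.0492151731865734
dial 1.5721904655499943 [ 0.02225221 -0.00437632] 45
green [222.8, 256.4] 178
changed in pan 0 turntable 3914
```

View pics/i_top.png

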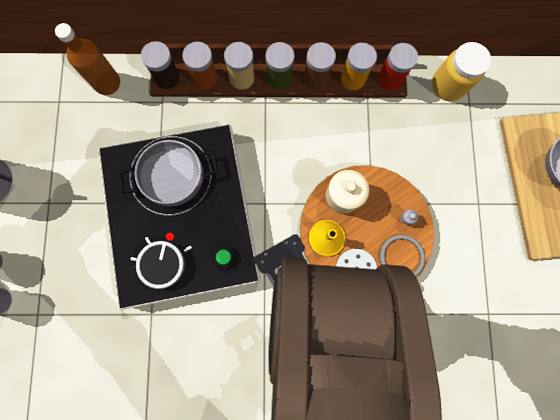

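The dial reads 1.572 and the button centroid and area match the reading from before the press. The pan is unchanged, and the turntable items I can see are in place (the separator is partly hidden by the arm).

```bash
python3 - <<'E'
from cell import arm
print(arm.sign_off())
E
```

```text
the job is handed in; nothing more can be done
None
```

The dial is at the red dot, the start button was pressed and is back up, and I handed the job in at about 8.5 s; no verdict was reported.

- **Dial:** I pressed the closed fingertips about 3 mm into the dial top (about 5 N) and swept them 43° clockwise. That moved it one click, from 0.785 to the red dot. The top camera read 1.574 rad after release and 1.572 rad at the end. The scene camera gave a rougher 1.64 rad.
- **Button:** I pressed the fingertip down to z = 75.4 mm; fully down is 76 mm. The wrist force reached about 46 N at the stop, more than I meant to use. It came from the fingertips, not the gripper's body, so I don't expect it to break the 40 N limit. In the last picture the button looks the same as before the press.
- **Bystanders:** The pan's picture region showed no change from the start. On the turntable, the canister, funnel, gasket and whistle look in place by eye. The separator was partly hidden by the arm. The before/after comparison did not work there because the arm covered part of the view, but the arm never went lower than about 22 cm over the turntable.

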